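Set the glass reference cell in the honey colour meter

ROBOT

A 6-joint arm with a two-finger parallel gripper is mounted at the origin on the work surface. World frame = base frame: x ahead of the robot, y to its left, z up, the work surface at z = 0. Lengths are in m, angles in rad, forces in N, time in s.
With the tool pointing down it reaches from about 0.375 to 0.975 m from the base axis. Payload 3.8 kg.
Tool frame: the origin (TCP) lies midway between the tips of the shut fingers; the grasp point (between the pads) lies 19 mm behind it; z points along the fingers, y is the line along which they close (so a half turn about z gives the same grasp; the last joint's range is limited). The gripper opens to 88 mm and grips with 3 to 60 N. Pads are 18 mm wide; open, the fingers measure 123 mm over their backs; the gripper's body (75 mm by 187 mm) begins 45 mm behind the grasp point.
Start: joints at [-1.154, 0.264, 1.604, -0, 1.274, -0.037], TCP at [0.296, -0.607, 0.239] pointing down, gripper open.
Joint ranges: [-2.63, 2.63], [-0.94, 2.18], [0.31, 2.57], [-1.31, 4.45], [0, 2.66], [-2.55, 2.55]. Speed limits (rad/s): [2.57, 2.57, 3.14, 3.14, 3.14, 3.14].

INTERFACE

Orientations are given as a rotation vector (axis times angle).
In Python, from cell import manip, inverse_kinematics, cams, order gives the robot as it stands. Calls block until the motion is done:
- manip.move_pose(position, orientation): joint-space move of the TCP to a pose.
- manip.move_linear(position, rate=0.15, rot=None): straight line of the TCP; rot=None keeps the orientation; rate is the mean speed in m/s.
- manip.set_joints(angles): joint-space move.
- manip.set_gripper(opening, force=None): finger opening in m; force is the grip in N (None keeps the last); returns when the fingers have stopped.
- manip.dwell(seconds).
- inverse_kinematics(position, orientation): joint angles nearest the present ones, or None.
- manip.state(): the state.
- cams.capture(name): name is "scene" or "top" or "wrist"; returns a dict with "image" (384x512x3 uint8, blue, green, red), "z_map" (384x512 float32, m along the optical axis (not along the pixel's ray), 0 where there is no reading), "intrinsics" (3x3 intrinsics, pixels), "position" and "orientation" of the camera in the world; the wrist camera has in their place "T_tool_cam" (4x4, takes a point from camera to tool coordinates, whose origin is the TCP and whose axes are the flange's). Camera axes: x right, y down, z forward; pixel columns grow to the right and rows downward; lengths in m; the calibration is good to about 2 mm. A picture is of the moment at which its call begins: read the wrist's pose just before it.
A pose or a line that the arm cannot do raises manip.IKError and nothing moves.
- order.close_job(): hands the job in; it is judged then, once.
The state is a dict: "clock": time; "joint_pos": joint angles; "joint_velocities": joint speeds; "tau": joint torques, N m; "tool_pos": TCP position; "tcp_rot": TCP orientation; "contact_force": force on the tool from outside, world axes, zero at the start; "moment": the same for the moment, N m; "gripper_width": finger opening in m; "grasp_force": force on a finger pad.
Only numpy, scipy, OpenCV 4.12 (cv2) and the standard library are available. Lean on these libraries where they do the work, as an engineer would, in place of code of your own. Each camera call takes 0.05 s, during which the arm holds its last target. There are 200 camera calls.

TASK

Stand the square glass reference cell from the tray in the well of the honey colour meter's pulled-out carriage, with its clear faces towards the lamp and the detector, and press it down past the leaf spring until it stands firmly on the floor of the well. Then let go and push the carriage in all the way to its stop, so that the cell stands between lamp and detector. Be gentle: push neither the glass nor the carriage harder than about 15 N, and do not disturb the other things.

Things in the scene. Friction and masses are not known exactly. Their poses are not given: they have to be found in the camera images.
- cell_center (a point): Centre, half-way up, of the loose reference cell: a glass block 28 x 28 x 48 mm tall, on it a black cap 28 x 28 x 5 mm and a grip tab; 71 mm tall in all, 0.07 to 0.14 kg. The foot is 35.5 mm below this point. z up. The two faces across x are clear; the two across y are white, frosted and ribbed. It fits the well both ways, but only one way is right (a half turn makes no difference).
- cell_tab (a point): Middle of the black grip tab on top of the same cell, 26.5 mm above cell_center: 10 mm thick (along x), 24 mm wide (along y), 18 mm tall. Its broad sides are parallel to the clear faces. Axes as the cell's.
- tray: Low wooden tray, 110 x 280 mm, rim 12 mm high, floor 5 mm above the table; origin: centre of its underside. The cell, a round vial and a round dropper bottle stand in it in a row along its y axis, about 85 mm apart, in any order, turned any way.
- meter: The fixed colour meter; origin: centre of the underside of its base plate (270 mm along x, 150 along y, 12 thick). The light path runs along its y axis. A white box 52 mm high fills the far end, x = 85 to 131 mm. The aluminium carriage slides along its x axis towards +x, from outside (well centre at x = -40 mm) to its stop in the light path (well centre at x = +35 mm).
- light_gap (a point): Middle of the light path, 60 mm above the table, half-way between lamp (+y) and detector (-y): two black towers, each 34 mm along x and 36 along y, from 34 to 70 mm either side of this point; tops 86 mm above the table, the lamp's round cap reaches 98 mm. Axes as the meter's.
- well_mouth (a point): Centre of the mouth of the square well, in the top of the carriage (64 mm along x, 56 along y, top 53 mm above the table); axes as the meter's. The well is 30.5 mm along x, 29.2 along y, with a 1 mm chamfer at its rim. Its floor, a pad on a height screw, lies anywhere from 16 to 34 mm below the rim: not reported, to be felt.
- leaf_bow (a point): Crest, 13 mm below the rim, of a steel leaf spring that bows up to 3.5 mm into the well from its -x wall and presses the cell against the +x wall. Pushing the cell down past it takes up to about 8 N, and the cell does not sink by its own weight; on the floor of the well the force rises sharply.
- push_plate (a point): Middle of the top edge of the upright push plate at the -x end of the carriage: 8 mm thick (along x), 44 mm wide (along y), top edge 78 mm above the table, bare down to 13 mm; 36 mm to -x of the well's centre. Axes as the meter's. Push it on its -x face, towards +x.
- carriage (a joint): How far the carriage is pushed in, m: 0 fully out, 0.075 at its hard stop in the light path; starts at 0 to 0.012 and stays where it is left. Moving it takes about 5 to 7 N.
- vial: Round glass vial in the tray, 28 mm across, 60 mm tall; leave alone.
- dropper: Round amber bottle in the tray, 34 mm across, 75 mm tall; leave alone.
- carton: Cardboard carton 70 x 120 x 50 mm; leave alone.
- spoon: Wooden spoon, 170 mm long; leave alone.

How it is judged:
By the outcome, as a careful person would: the job done as asked, in the order asked, and still so for the second after the job is handed in, with the robot touching nothing.
It also fails if it takes over 70 s, if anything falls off the work surface, if the arm or the gripper's body presses on something with over 40 N, if the wrist force passes 120 N, or if a joint passes its speed limit or range.

## Working session

There is one attempt and no reset: what is moved stays moved. The work goes in short steps, each a Python script; the robot and the scene stay as the last script left them, time stands still between calls to the robot, and variables do not carry over. Pictures are saved under pics/ and viewed, at most 10 in all, crops included, and the job is handed in when it is done.

```bash
mkdir -p pics; ls; python3 - <<'E'
from cell import manip,cams
import cv2,numpy as np
s=manip.state();print(s)
for n in("scene","top"):
    c=cams.capture(n);cv2.imwrite(f"pics/{n}1.png",c["image"]);print(n,c["intrinsics"],c["position"],c["orientation"],(c["z_map"]>0).mean())
    np.savez(f"{n}1.npz",**c)
E
```

```text
pics
{'clock': 0.0, 'joint_pos': array([-1.15390042e+00,  2.64768189e-01,  1.60533699e+00, -1.26184569e-06,
        1.27368319e+00, -3.68761860e-02]), 'joint_velocities': array([ 1.89697213e-06, -8.28412178e-04, -5.60757749e-04, -1.26777211e-03,
       -1.05914688e-03, -2.42401964e-03]), 'tau': array([ 3.18747871e-04, -5.02099264e+01, -3.56877816e+01,  7.25586782e-02,
        2.93567078e-02, -1.72172845e-04]), 'tool_pos': array([ 0.29562514, -0.60605256,  0.23739785]), 'tcp_rot': array([-3.05897770e+00, -7.06199474e-01,  6.52823936e-04]), 'contact_force': array([-0.04674664, -0.59831332, -0.00304546]), 'moment': array([-0.00088053, -0.01527547,  0.01573141]), 'grasp_force': 0.0, 'gripper_width': 0.08843684525718833}
scene [[387.89013548   0.         254.2232091 ]
 [  0.         387.89013548 188.00023531]
 [  0.           0.           1.        ]] [ 1.23602182 -0.64969766  0.71050484] [-2.01949106 -0.88884866  0.47679269] 0.99462890625
top [[405.75667128   0.         251.49258449]
 [  0.         405.75667128 199.28132558]
 [  0.           0.           1.        ]] [ 0.3451683  -0.01932464  1.52429509] [-2.13843134  2.13034825 -0.17202795] 0.9960428873697916
```

View pics/scene1.png

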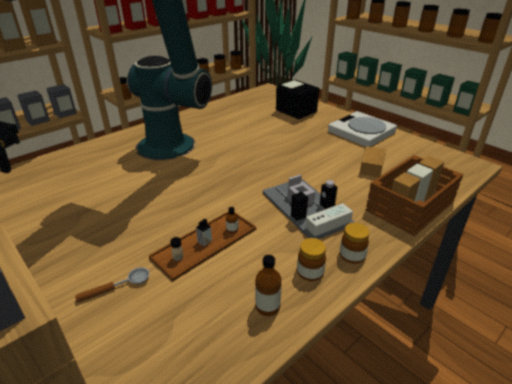

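View pics/top1.png

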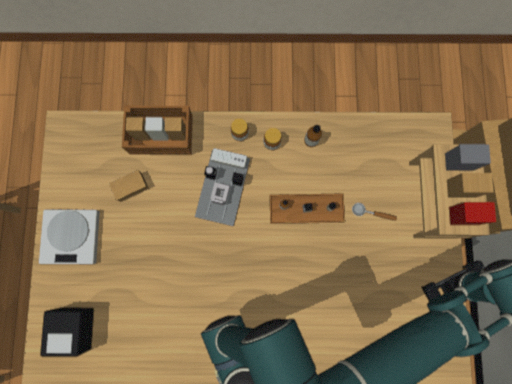

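Scene picture: the vial is at (177,247), the cell in the middle at (204,232) and the dropper at (232,220). Top picture: the cell is at about (308,207), and the meter's well is at (220,193) with its white box at (230,157). Next I'll look from close by with the wrist camera.

```bash
cat > h.py <<'E'
import numpy as np,cv2
from scipy.spatial.transform import Rotation as R
from cell import manip,inverse_kinematics,cams,order
def pose(c):
    T=np.eye(4);T[:3,:3]=R.from_rotvec(c["orientation"]).as_matrix();T[:3,3]=c["position"];return T
def tool(s=None):
    s=s or manip.state();return pose(dict(position=s["tool_pos"],orientation=s["tcp_rot"]))
def wrist():
    T=tool();c=cams.capture("wrist");c=dict(c);c["T"]=T@c["T_tool_cam"];return c
def ray(K,T,uv):
    d=T[:3,:3]@np.linalg.inv(K)@[uv[0],uv[1],1];return T[:3,3],d
def plane(K,T,uv,z):
    o,d=ray(K,T,uv);return o+d*(z-o[2])/d[2]
def tri(rays):
    A=0;b=0
    for o,d in rays:
        d=d/np.linalg.norm(d);P=np.eye(3)-np.outer(d,d);A=A+P;b=b+P@o
    return np.linalg.solve(A,b)
def down(yaw):  # tool z down, tool x-axis at yaw
    c,s=np.cos(yaw),np.sin(yaw)
    return R.from_matrix(np.array([[c,s,0],[s,-c,0],[0,0,-1]])).as_rotvec()
E
cat > a.py <<'E'
from h import *
c=dict(np.load("top1.npz"));K=c["intrinsics"];T=pose(c)
for n,uv,z in[("cell",(308,207),.07),("well",(220,193),.053),("wbox",(230,157),.052),("tray",(307,208),.01),("carriage end",(215,215),.03),("trayL",(271,208),.01),("trayR",(343,208),.01)]: print(n,plane(K,T,uv,z).round(3))
w=cams.capture("wrist");print(w["intrinsics"],w["T_tool_cam"].round(3))
p=plane(K,T,(308,207),.07)
for yaw in np.arange(-3.1,3.1,.4):
    q=inverse_kinematics([p[0]-.03,p[1],.30],down(yaw));print(yaw.round(2),None if q is None else np.round(q,2))
E
python3 a.py
```

```text
cell [ 0.558 -0.219  0.07 ]
well [0.612 0.102 0.053]
wbox [0.749 0.067 0.052]
tray [ 0.563 -0.223  0.01 ]
carriage end [0.533 0.121 0.03 ]
trayL [ 0.563 -0.088  0.01 ]
trayR [ 0.564 -0.359  0.01 ]
[[284.00173197   0.         256.10774682]
 [  0.         284.00173197 188.76297246]
 [  0.           0.           1.        ]] [[-0.001 -0.96  -0.282  0.073]
 [ 1.    -0.    -0.001  0.002]
 [ 0.001 -0.282  0.96  -0.146]
 [ 0.     0.     0.     1.   ]]
-3.1 [-0.44  0.04  1.75  0.    1.35 -2.05]
-2.7 [-0.44  0.04  1.75 -0.    1.35 -2.45]
-2.3 None
-1.9 None
-1.5 None
-1.1 [-0.44  0.04  1.75 -0.    1.35  2.23]
-0.7 [-0.44  0.04  1.75 -0.    1.35  1.83]
-0.3 [-0.44  0.04  1.75  0.    1.35  1.43]
0.1 [-0.44  0.04  1.75 -0.    1.35  1.03]
0.5 [-0.44  0.04  1.75 -0.    1.35  0.63]
0.9 [-0.44  0.04  1.75  0.    1.35  0.23]
1.3 [-0.44  0.04  1.75  0.    1.35 -0.17]
1.7 [-0.44  0.04  1.75 -0.    1.35 -0.57]
2.1 [-0.44  0.04  1.75 -0.    1.35 -0.97]
2.5 [-0.44  0.04  1.75  0.    1.35 -1.37]
2.9 [-0.44  0.04  1.75 -0.    1.35 -1.77]
```

```bash
cat > b.py <<'E'
from h import *
import pickle
V=[]
def go(x,y,z,yaw):
    manip.move_pose([x,y,z],down(yaw));manip.dwell(.2);V.append(wrist())
go(.54,-.26,.19,0.);go(.54,-.18,.19,0.)
go(.61,.065,.19,-.245);go(.63,.135,.19,-.245)
pickle.dump(V,open("V.pkl","wb"))
print(manip.state()["clock"],[v["T"][:3,3].round(3) for v in V])
for i,j in((0,1),(2,3)):
    a,b=[cv2.resize(V[k]["image"][:, 56:456],(400,384)) for k in(i,j)]
    cv2.imwrite(f"pics/w{i}.png",np.hstack([a,b]))
E
python3 b.py
```

```text
4.5333 [array([ 0.614, -0.263,  0.336]), array([ 0.614, -0.183,  0.336]), array([0.682, 0.044, 0.336]), array([0.702, 0.115, 0.336])]
```

View pics/w0.png

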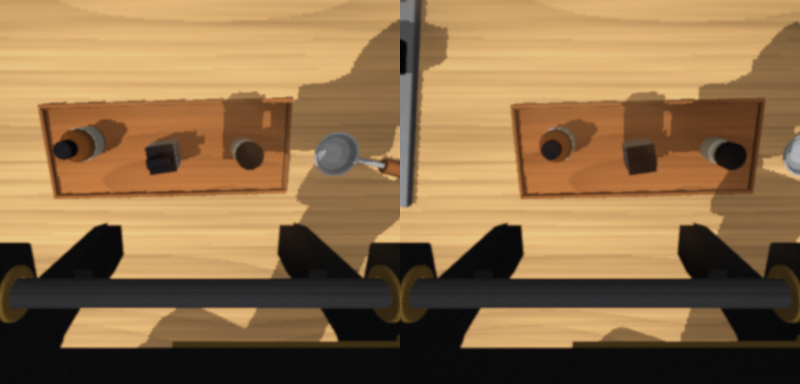

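View pics/w2.png

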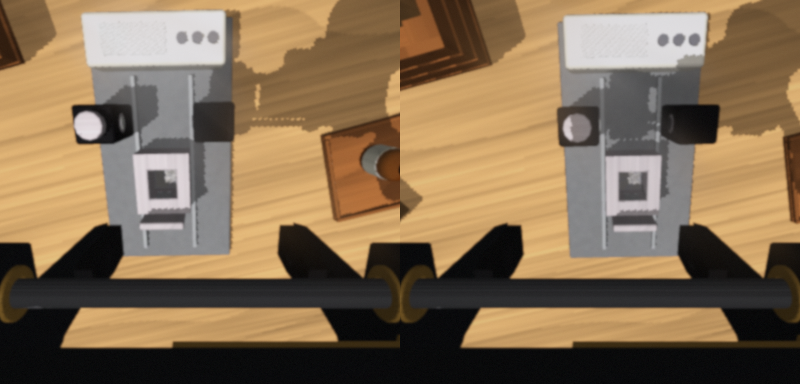

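Wrist views: the cell, with its black cap and tab, is at about (162,155) in the left image and (640,155) in the right. The carriage top is white, with the well hole at (162,184) and (632,184) and the push plate below it at y≈222. I'll go closer for exact yaw and heights.

```bash
cat > c.py <<'E'
from h import *
import pickle
V=pickle.load(open("V.pkl","rb"))
t=lambda i,j,a,b:tri([ray(V[i]["intrinsics"],V[i]["T"],(a[0]+56,a[1])),ray(V[j]["intrinsics"],V[j]["T"],(b[0]+56,b[1]))])
ce=t(0,1,(163,153),(240,155));we=t(2,3,(162,184),(233,184));print(ce,we)
W=[]
def go(p,z,yaw):
    manip.move_pose([p[0],p[1],z],down(yaw));manip.dwell(.3);W.append(wrist())
u=np.array([np.cos(-.245),np.sin(-.245)]);v=np.array([-u[1],u[0]])
go(we[:2]-.045*u+.03*v,.15,-.245);go(we[:2]-.045*u-.03*v,.15,-.245)
go(ce[:2]+[-.035,.03],.14,0.);go(ce[:2]+[-.035,-.03],.14,0.)
pickle.dump(W,open("W.pkl","wb"))
print(manip.state()["clock"],[np.r_[w["T"][:3,3]].round(3) for w in W])
cv2.imwrite("pics/close.png",np.vstack([np.hstack([W[i]["image"][40:300,56:456] for i in(0,1)]),np.hstack([W[i]["image"][40:300,56:456] for i in(2,3)])]))
E
python3 c.py
```

```text
[ 0.56537931 -0.22363285  0.04349076] [0.6168567  0.10131636 0.05448942]
8.0833 [array([0.653, 0.122, 0.298]), array([0.638, 0.065, 0.296]), array([ 0.605, -0.194,  0.286]), array([ 0.604, -0.254,  0.286])]
```

View pics/close.png

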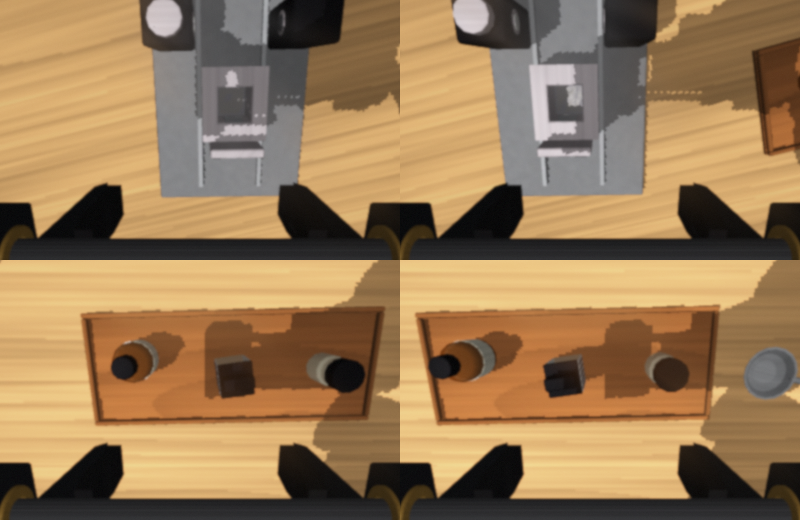

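Close-up: the well hole is at (236,104) and (565,104) in the upper pair, and the dark cell cap at (234,377) and (563,377) in the lower pair, turned a few degrees. Next come the metric outlines from height bands, plus a contrast-boosted zoom on the tab.

```bash
cat > d.py <<'E'
from h import *
import pickle
W=pickle.load(open("W.pkl","rb"))
def cloud(c):
    K,T,z=c["intrinsics"],c["T"],c["z_map"];v,u=np.indices(z.shape)
    P=np.stack([(u-K[0,2])/K[0,0]*z,(v-K[1,2])/K[1,1]*z,z],-1);P=P@T[:3,:3].T+T[:3,3];P[z==0]=0;return P
def rect(P,m):
    m=cv2.morphologyEx(m.astype(np.uint8),cv2.MORPH_OPEN,np.ones((2,2)));n,l,s,_=cv2.connectedComponentsWithStats(m);k=1+np.argmax(s[1:,4]);m=l==k
    Q=P[m];r=cv2.minAreaRect((Q[:,:2]*1000).astype(np.float32));return np.round(r[0],1),np.round(r[1],1),round(r[2],1),Q[:,2].mean().round(4),len(Q)
if __name__=="__main__":
  for i in(0,1):
    P=cloud(W[i]);n=np.hypot(P[...,0]-.617,P[...,1]-.101)
    print("carr top",rect(P,(n<.055)&(abs(P[...,2]-.053)<.006)));
    Z=P[...,2];
    print("plate",rect(P,(n<.08)&(abs(Z-.078)<.006)&(P[...,0]<.617)))
    print("wbox",rect(P,(n<.2)&(abs(Z-.052)<.006)&(P[...,0]>.7)),"base",rect(P,(abs(Z-.012)<.004)&(n<.2)))
  for i in(2,3):
    P=cloud(W[i]);n=np.hypot(P[...,0]-.563,P[...,1]+.2235);Z=P[...,2];print(np.histogram(Z[n<.03],bins=np.arange(0,.09,.004)))
    for a,b in((.052,.064),(.070,.082),(.052,.082)):print(a,rect(P,(n<.03)&(Z>a)&(Z<b)))
  out=[]
  for i in(2,3):
    im=W[i]["image"];x=290 if i==2 else 219
    im=np.clip(im[115:195,x-40:x+40].astype(float)*2.5,0,255).astype(np.uint8);out.append(cv2.resize(im,(400,400),interpolation=cv2.INTER_NEAREST))
  cv2.imwrite("pics/zoom.png",np.hstack(out))
E
python3 d.py
```

```text
carr top (array([324.6,  71.8]), array([659.5,  84.9]), 5.1, np.float64(0.0515), 3873)
plate (array([299.2,  43.8]), array([602.5,  52.3]), 13.3, np.float64(0.0706), 574)Traceback (most recent call last):
  File "d.py", line 16, in <module>
    print("wbox",rect(P,(n<.2)&(abs(Z-.052)<.006)&(P[...,0]>.7)),"base",rect(P,(abs(Z-.012)<.004)&(n<.2)))
                 ~~~~^^^^^^^^^^^^^^^^^^^^^^^^^^^^^^^^^^^^^^^^^^^
  File "d.py", line 8, in rect
    m=cv2.morphologyEx(m.astype(np.uint8),cv2.MORPH_OPEN,np.ones((2,2)));n,l,s,_=cv2.connectedComponentsWithStats(m);k=1+np.argmax(s[1:,4]);m=l==k
                                                                                                                         ~~~~~~~~~^^^^^^^^^
    return _wrapfunc(a, 'argmax', axis=axis, out=out, **kwds)
    return bound(*args, **kwds)
ValueError: attempt to get argmax of an empty sequence
```

```bash
sed -i 's/np.ones((2,2)));/np.ones((3,3)));/; s/^    m=cv2/    if m.sum()<20: return None\n    m=cv2/; s/if m.sum/if m.sum/; s/;m=l==k/;m=l==k if n>1 else m>0/; s/k=1+np.argmax(s\[1:,4\])/k=1+np.argmax(np.r_[s[1:,4],0])/' d.py; sed -i 's/^  for i in(0,1):/  W=W+pickle.load(open("V.pkl","rb"))[2:]\n  for i in(0,1,4,5):/' d.py; sed -i 's/    Q=P\[m\];/    if m.sum()<5: return None\n    Q=P[m];/' d.py; python3 d.py
```

```text
carr top (array([615. , 101.3]), array([56.3, 64.7]), 77.3, np.float64(0.053), 3861)
plate (array([580.2, 109.4]), array([43.6,  8.6]), 76.7, np.float64(0.0773), 570)
wbox None base (array([587. , 108.1]), array([150.2, 154.1]), 76.9, np.float64(0.012), 13566)
carr top (array([615.1, 101.7]), array([56.3, 64.2]), 76.2, np.float64(0.0531), 3904)
plate (array([580.4, 109.6]), array([43.9,  8.6]), 77.7, np.float64(0.0775), 566)
wbox None base (array([587.5, 108. ]), array([150.1, 155.3]), 76.8, np.float64(0.0121), 13786)
carr top (array([614.3, 101.8]), array([56.2, 66.9]), 76.8, np.float64(0.053), 2639)
plate (array([580.7, 109.4]), array([42.8,  8.5]), 76.9, np.float64(0.0773), 388)
wbox (array([748.6,  70.8]), array([129.5,  46.5]), 76.9, np.float64(0.0524), 7894) base (array([586.5, 108.4]), array([150.2, 153.5]), 76.8, np.float64(0.0121), 8597)
carr top (array([614.6, 101.6]), array([56.3, 66. ]), 77.0, np.float64(0.0529), 2634)
plate (array([580.8, 109.5]), array([43.9,  8.2]), 77.7, np.float64(0.0769), 394)
wbox (array([748.5,  70.7]), array([130. ,  46.4]), 76.9, np.float64(0.05
[... 555 characters left out ...]
. ]), 8.2, np.float64(0.0755), 440)
0.052 (array([ 562.4, -223.3]), array([28.1, 28.3]), 7.9, np.float64(0.0648), 1197)
(array([  77, 1332,   22,   19,   22,   23,   24,   23,   19,   34,   30,
         20,   46,   39,  681,   30,   30,   33,  231,  196,    0,    0]), array([0.   , 0.004, 0.008, 0.012, 0.016, 0.02 , 0.024, 0.028, 0.032,
       0.036, 0.04 , 0.044, 0.048, 0.052, 0.056, 0.06 , 0.064, 0.068,
       0.072, 0.076, 0.08 , 0.084, 0.088]))
0.052 (array([ 562.4, -223.5]), array([28.2, 28.6]), 8.1, np.float64(0.058), 741)
0.07 (array([ 562.5, -223.5]), array([10.3, 24. ]), 7.4, np.float64(0.0757), 445)
0.052 (array([ 562.4, -223.5]), array([28.2, 28.6]), 8.1, np.float64(0.0647), 1233)
```

View pics/zoom.png

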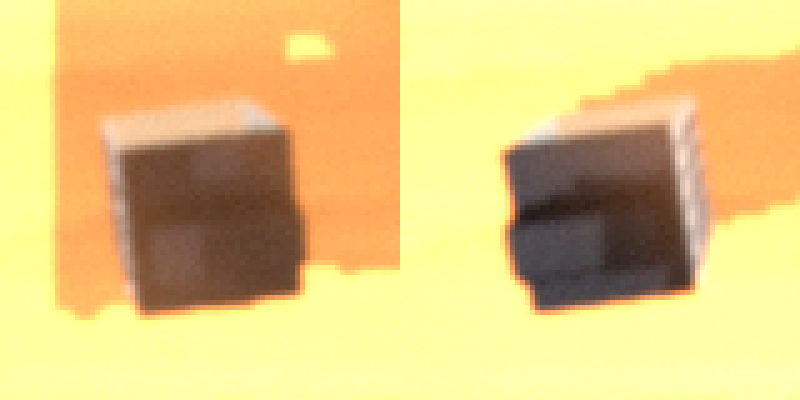

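The heights agree with the text (cap 0.058, tab top 0.0756, rim 0.053). The cell's x is at +8°, and the ribbed faces across y show at the sides. The meter is at -13.1°, so the cell must turn so that its x lies along the meter's y. I'll cancel the wrist calibration error with views half a turn apart.

```bash
cat > e.py <<'E'
from h import *
from d import cloud,rect
def go(p,z,yaw):
    manip.move_pose([p[0],p[1],z],down(yaw));manip.dwell(.3);return wrist()
c=go((.562+.04,-.2235),.14,np.pi-.01)
P=cloud(c);n=np.hypot(P[...,0]-.562,P[...,1]+.2235);Z=P[...,2]
for a,b in((.052,.064),(.070,.082),(.052,.082)):print(a,rect(P,(n<.03)&(Z>a)&(Z<b)))
u=np.array([np.cos(-.229),np.sin(-.229)])
c2=go(np.array([.615,.1015])+.045*u,.15,np.pi-.229)
P=cloud(c2);Z=P[...,2];n=np.hypot(P[...,0]-.615,P[...,1]-.1015)
print("carr",rect(P,(n<.055)&(abs(Z-.053)<.006)));print("plate",rect(P,(n<.08)&(abs(Z-.078)<.006)&(P[...,0]<.617)),"base",rect(P,(abs(Z-.012)<.004)&(n<.2)))
# well hole itself (contour inside carriage top)
import pickle
for w in pickle.load(open("W.pkl","rb"))[:2]+[c2]:
    P=cloud(w);Z=P[...,2];n=np.hypot(P[...,0]-.615,P[...,1]-.1015)
    m=((n<.06)&(abs(Z-.053)<.004)).astype(np.uint8);cs,hh=cv2.findContours(m,cv2.RETR_CCOMP,cv2.CHAIN_APPROX_NONE)
    k=max((i for i in range(len(cs)) if hh[0][i][3]>=0),key=lambda i:cv2.contourArea(cs[i]))
    q=cs[k][:,0];r=cv2.minAreaRect((P[q[:,1],q[:,0],:2]*1000).astype(np.float32));print("hole",np.round(r[0],1),np.round(r[1],1),round(r[2],1))
print(manip.state()["clock"])
E
python3 e.py
```

```text
0.052 (array([ 552.8, -224.2]), array([10.2, 27.9]), 6.6, np.float64(0.0582), 455)
0.07 (array([ 561.9, -222.9]), array([10.2, 23.9]), 8.2, np.float64(0.0759), 444)
0.052 (array([ 561.9, -222.9]), array([28.2, 27.9]), 8.2, np.float64(0.0649), 1221)
carr (array([615. , 102.2]), array([56.4, 63.1]), 76.7, np.float64(0.053), 3883)
plate (array([580.1, 110.2]), array([43.2,  7. ]), 76.8, np.float64(0.0779), 646) base (array([588.1, 108.6]), array([150.3, 156.7]), 76.9, np.float64(0.0121), 19587)
hole [615.5 101.6] [30.5 31.3] 76.3
hole [615.6 101. ] [30.7 31.4] 76.9
hole [615.  102.2] [30.4 31.5] 77.3
12.5667
```

```bash
cat > f.py <<'E'
from h import *
yaw=np.radians(98.0);p=np.array([.5621,-.2232])
manip.set_gripper(.04,force=25)
manip.move_pose([*p,.13],down(yaw));manip.dwell(.2)
e=np.array([*p,.13])-manip.state()["tool_pos"];print("err",e)
manip.move_linear([p[0]+e[0],p[1]+e[1],.0615+e[2]],rate=.06);manip.dwell(.2)
s=manip.state();print(s["tool_pos"],s["contact_force"])
manip.set_gripper(0.0,force=25);manip.dwell(.2)
s=manip.state();print(s["gripper_width"],s["grasp_force"],s["contact_force"],s["tool_pos"])
manip.move_linear([p[0],p[1],.15],rate=.1)
s=manip.state();print(s["gripper_width"],s["grasp_force"],s["contact_force"],s["tool_pos"],s["clock"])
E
python3 f.py
```

```text
err [-0.00066735 -0.00102895 -0.0001073 ]
[ 0.56172686 -0.22433007  0.06183675] [-0.0478394  -0.08862639 -0.20901122]
0.009722849655249777 24.99959707260132 [-0.07158536 -0.51746197  0.5454099 ] [ 0.56142495 -0.22420368  0.06140442]
0.010208208945298511 24.99891757965088 [-0.31182269  0.72040912 -2.03931956] [ 0.5614398  -0.22293312  0.1490838 ] 18.1333
```

Grasped: width 10.2 mm and a weight of about 1.2 N. Now I'll hover over the well and check alignment.

```bash
cat > g.py <<'E'
from h import *
from d import cloud
yaw=np.radians(166.9);my=np.radians(-13.1);u=np.array([np.cos(my),np.sin(my)])
t=np.array([.6153,.10175])+.0009*u
manip.move_pose([*t,.16],down(yaw));manip.move_linear([*t,.125],rate=.08);manip.dwell(.6)
s=manip.state();print(s["tool_pos"]-[*t,.125],s["contact_force"],np.degrees((R.from_rotvec(s["tcp_rot"])*R.from_rotvec(down(yaw)).inv()).as_rotvec()))
c=wrist();P=cloud(c);Tt=np.linalg.inv(tool());Q=P@Tt[:3,:3].T+Tt[:3,3]
m=(abs(Q[...,2]-.004)<.006)&(abs(Q[...,1])<.02)&(abs(Q[...,0])<.03)&(c["z_map"]>0);q=Q[m]*1000
print("cap",m.sum(),q.min(0),q.max(0) if len(q) else 0)
im=cv2.resize(c["image"][60:340,86:426],(680,560));cv2.imwrite("pics/hover.png",im)
sc=cams.capture("scene")["image"];np.save("sc.npy",sc);print(manip.state()["clock"])
E
python3 g.py
```

```text
[3.78401721e-05 3.65730904e-05 1.15226853e-04] [ 0.47641288 -0.1676291  -1.82429327] [ 0.00191913 -0.00978689  0.00285915]
cap 842 [  6.18778769 -14.95082972  -1.98961414] [16.01855618 14.25277117  9.97733857]
20.6667
```

View pics/hover.png

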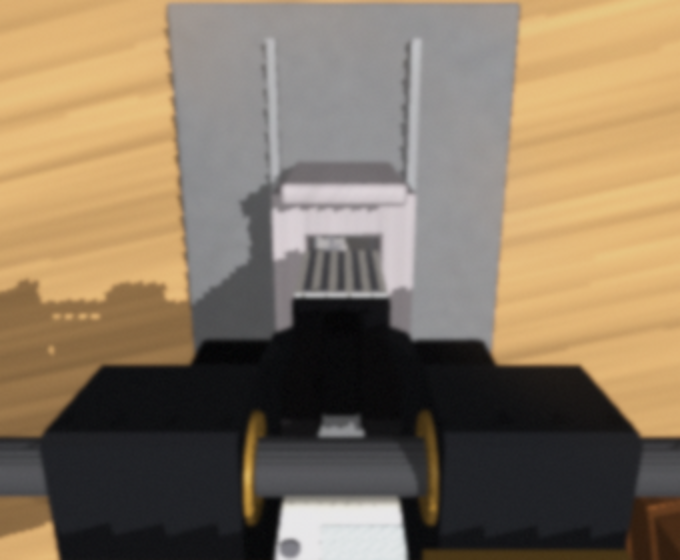

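The ribbed face is towards meter -x, so the clear faces are along the light path, and the cell is centred over the hole. I'll press in with force watching.

```bash
cat > i.py <<'E'
from h import *
my=np.radians(-13.1);u=np.array([np.cos(my),np.sin(my)]);v=np.array([-u[1],u[0]])
t=np.array([.6153,.10175])+.0011*u
manip.set_gripper(0.0,force=40)
manip.move_linear([*t,.112],rate=.06);manip.dwell(.3)
f0=np.mean([manip.state()["contact_force"] for _ in range(5)],0);z=.112;L=[]
s=manip.state();t0=s["clock"]
while z>.072:
    z-=.0004;manip.move_linear([*t,z],rate=.02);s=manip.state();f=s["contact_force"]-f0
    L.append((s["tool_pos"][2]*1000,f[2],f[:2]@u,f[:2]@v))
    if f[2]>11 or np.hypot(*f[:2])>9: break
for l in L[::3]+L[-4:]: print(np.round(l,2))
print(f0,z,manip.state()["tool_pos"],t,manip.state()["gripper_width"],t0,manip.state()["clock"])
E
python3 i.py
```

```text
[111.68  -1.42  -1.34   0.47]
[110.34  -2.2   -0.78   1.51]
[109.34  -0.11  -0.49   0.76]
[ 1.0744e+02 -3.2000e-01  3.0000e-02  2.6700e+00]
[106.76  -0.76  -1.37   2.41]
[105.65  -0.12  -0.38   2.92]
[104.39  -0.43  -0.2    3.11]
[103.19   0.48  -0.42   3.92]
[1.0207e+02 5.7000e-01 7.0000e-02 3.2000e+00]
[100.97   1.97   0.86   3.77]
[99.82  3.34  2.17  2.73]
[98.67  4.94  2.94  3.08]
[97.49  4.65  3.72  3.27]
[96.1   4.79  4.02  3.72]
[94.71  4.47  3.9   2.9 ]
[93.53  4.55  4.31  3.34]
[92.34  3.97  4.29  3.01]
[91.18  4.89  4.68  2.99]
[89.98  4.33  3.92  3.88]
[88.8   3.96  3.74  3.68]
[87.63  4.73  3.8   4.17]
[86.42  4.48  3.92  4.07]
[85.21  3.8   3.52  3.78]
[84.04  4.55  4.62  3.31]
[82.87  5.27  3.39  3.23]
[81.72  4.23  3.87  3.58]
[80.47  4.5   3.61  4.14]
[79.31  3.97  4.98  3.89]
[78.14  4.96  4.26  4.  ]
[76.93  4.66  4.74  3.48]
[75.93  6.02  3.19  3.31]
[75.82 10.13  2.27  2.89]
[75.88  7.11  3.94  4.26]
[75.83  8.76  3.64  3.81]
[75.82 10.13  2.27  2.89]
[75.82 12.53  2.03  2.31]
[ 0.355046   -1.03454625 -0.22959756] 0.07400000000000023 [0.61731414 0.10159922 0.07581916] [0.61637137 0.10150068] 0.009642837761250847 21.55 45.3
```

Floor felt sharply at 33.6 mm depth. I'll let go and push, watching the clock.

```bash
cat > j.py <<'E'
from h import *
my=np.radians(-13.1);u=np.array([np.cos(my),np.sin(my)]);S=manip.state
s=S();p=s["tool_pos"]
manip.move_linear([p[0],p[1],.0755],rate=.03);print("unload",S()["contact_force"])
manip.set_gripper(.035);s=S();p=s["tool_pos"];print("open",s["gripper_width"],s["contact_force"],p,s["clock"])
manip.move_linear([p[0],p[1],.125],rate=.12)
pl=np.array([.5803,.1099])
P=lambda a,z=.045:[*(pl+a*u),z]
manip.move_linear(P(-.036,.125),rate=.2);manip.set_gripper(0.0,force=20)
manip.move_linear(P(-.036),rate=.15);manip.dwell(.25)
f0=np.mean([S()["contact_force"] for _ in range(4)],0);F=lambda:(S()["contact_force"]-f0)[:2]@-u
print("start push",f0,S()["clock"])
a=-.025
manip.move_linear(P(a),rate=.06)
while F()<3 and a<-.004: a+=.0015;manip.move_linear(P(a),rate=.03)
a0=(S()["tool_pos"][:2]-pl)@u;print("contact",a,a0,F(),S()["clock"])
E
python3 j.py
```

```text
unload [2.85015766 0.9892563  7.73490444]
open 0.03511792057955437 [-0.17146009  0.35827653 -0.30444385] [0.61678709 0.10146948 0.07501359] 46.1
start push [0.43339657 0.2963205  0.48142493] 48.75
contact -0.014499999999999994 -0.015419580552446924 5.187710588878914 50.8333
```

```bash
cat > k.py <<'E'
from h import *
my=np.radians(-13.1);u=np.array([np.cos(my),np.sin(my)]);S=manip.state
pl=np.array([.5803,.1099]);P=lambda a,z=.045:[*(pl+a*u),z]
f0=np.array([.433,.296,.48])
def st():
    s=S();return (s["contact_force"]-f0)[:2]@-u,((s["tool_pos"][:2]-pl)@u)*1000,s["clock"]
a=-.0145
for k in range(4):
    a+=.0145;manip.move_linear(P(a),rate=.035);f=st();print(np.round(f,2))
    if f[0]>12: break
n=0
while f[0]<11.5 and n<22 and f[2]<63:
    a+=.0006;n+=1;manip.move_linear(P(a),rate=.02);f=st();print(np.round(f,2))
E
python3 k.py
```

```text
[ 3.37 -0.12 51.4 ]
[ 3.07 14.52 51.97]
[ 4.3  29.   52.53]
[ 3.18 43.54 53.1 ]
[ 5.11 43.69 53.35]
[ 5.9  44.31 53.6 ]
[ 5.34 44.99 53.85]
[ 5.76 45.63 54.1 ]
[ 6.14 46.34 54.35]
[ 4.88 46.96 54.6 ]
[ 5.17 47.49 54.85]
[ 7.32 47.48 55.1 ]
[ 9.75 47.46 55.35]
[10.7  47.43 55.6 ]
[12.11 47.46 55.85]
```

A sharp hard stop at 62.9 mm of travel, against 63.7 expected. I'll back off and check.

```bash
cat > l.py <<'E'
from h import *
from d import cloud,rect
my=np.radians(-13.1);u=np.array([np.cos(my),np.sin(my)])
pl=np.array([.5803,.1099]);P=lambda a,z:[*(pl+a*u),z]
manip.move_linear(P(.02,.045),rate=.1)
manip.move_linear(P(.02,.19),rate=.2)
manip.move_linear(P(.14,.19),rate=.25);manip.dwell(.1)
c=wrist();C=cloud(c);Z=C[...,2];q=pl+.0629*u;n=np.hypot(C[...,0]-q[0],C[...,1]-q[1])
print("plate",rect(C,(n<.03)&(abs(Z-.078)<.005)));w=q+.036*u;n=np.hypot(C[...,0]-w[0],C[...,1]-w[1])
print("tab",rect(C,(n<.025)&(Z>.084)&(Z<.1)),"carr",rect(C,(n<.04)&(abs(Z-.053)<.004)),"cap",rect(C,(n<.025)&(abs(Z-.0724)<.004)))
ln=np.array([.7485,.07075])-.108*u;print("plate exp",ln+(-.001)*u,"well exp",ln+.035*u)
sc=cams.capture("scene")["image"][150:290,130:370];a=cv2.resize(sc,(480,280));b=cv2.resize(c["image"],(480,320),interpolation=cv2.INTER_AREA)[:280]
cv2.imwrite("pics/end.png",np.vstack([a,b]));print(manip.state()["clock"])
E
python3 l.py
```

```text
plate (array([641.8,  95.8]), array([42.7,  6.7]), 76.9, np.float64(0.0779), 444)
tab (array([677.6,  86.9]), array([ 8.7, 23.4]), 77.0, np.float64(0.0905), 307) carr (array([676.9,  87.9]), array([56. , 63.7]), 76.9, np.float64(0.0532), 2632) cap (array([677.9,  86.9]), array([28. , 27.9]), 76.9, np.float64(0.0726), 635)
plate exp [0.64233662 0.09545499] well exp [0.67739975 0.08729555]
58.0083
```

View pics/end.png

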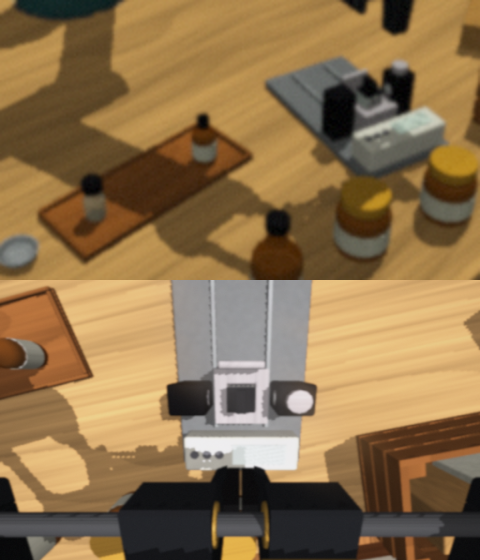

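The cell stands between lamp (298,400) and detector (190,398) in the carriage well at (242,400). It is upright with its tab at 0.0905 and its yaw aligned, and the vial and dropper are undisturbed. The carriage is within 0.5 mm of the expected stop.

```bash
python3 -c "
from cell import order
print(order.close_job())"
```

```text
the job is handed in; nothing more can be done
None
```

The job is handed in: the cell stands on the well floor with its clear faces towards lamp and detector, and the carriage is pushed in to its stop, at about 58 s on the robot's clock, with readings peaking near 12.5 N on the glass and 12 N on the carriage.

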